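# Tension the spokes of a grading ring with the spoke key

## Robot

A 6-joint arm with a two-finger parallel gripper is mounted at the origin on the work surface. World frame = base frame: x ahead of the robot, y to its left, z up, the work surface at z = 0. Lengths are in mm, angles in rad, forces in N, time in s.
With the tool pointing down it reaches from about 350 to 875 mm from the base axis. Payload 4.2 kg.
Tool frame: the origin (TCP) lies between the finger pads; the fingertips stand 17 mm ahead of it and the grasp point (between the pads) lies 2 mm behind it; z points along the fingers, y is the line along which they close (so a half turn about z gives the same grasp; the last joint's range is limited). The gripper opens to 85 mm and grips with 20 to 120 N. Pads are 22 mm wide; open, the fingers measure 114 mm over their backs; the gripper's body (76 mm by 85 mm) begins 54 mm behind the grasp point. The pads swing forward as they close: fully open they stand 13 mm farther back than shut.
Start: joints at [1.404, 0.385, 0.008, 0, -1.194, -0.259], TCP at [258.122, 569.185, 248.312] pointing down, gripper open.
Joint ranges: [-3.14, 3.14], [-1.21, 2.06], [-1.07, 1.41], [-3.16, 2.05], [-2.99, -0.16], [-3.1, 3.1]. Speed limits (rad/s): [2.79, 2.79, 3.14, 3.14, 3.14, 3.14].

## Interface

Orientations are given as a 3x3 rotation matrix whose columns are the frame's x, y, z axes.
In Python, from cell import robot, capture gives the robot as it stands.
- The arm moves only by the tool apply_moves, never from a script. Its argument "plan" is one flat list of numbers, 6 for each row, row after row: the shift along the tool's x, y, z in cm, then the turn, a rotation vector about the tool's x, y, z in rad. A call has 1 to 8 rows; each row shifts and turns the commanded pose from where the row before left it, along the tool's axes as they then stand; what a row does not reach is not made up. A row lasts 1/10 s, in which the tool goes at most 50 mm and 8.59 degrees, less where a joint would pass 70% of its speed; a pose out of reach is approached as far as the arm can. A call is refused whole if a number of a shift passes 5 or a number of a turn 0.15, either way. A call with a gripper value outside its range is refused whole. "claw" is the opening, from 0 (shut) to 1 (fully open), set as the call begins (left out, the last holds). The fingers move at their own pace and stop on an object; "newtons" is the grip in N (left out, the last holds). Time passes only in rows, so rows that do not move let the fingers close. It gives the time, the measured TCP pose, the force, the opening and the grip force at its end, in the units of the state.
- robot.get_state(): the state, without advancing time (a new reading comes with each control period).
- capture(name): name is "side" or "top" or "wrist"; returns a dict with "frame" (384x512x3 uint8, red, green, blue), "K" (3x3 intrinsics, pixels), "k1" (the pictures are not rectified: a ray, as slopes to the right and down, at radius r is drawn at 1 + k1 r^2 times it, then the intrinsics apply), "origin" and "orientation" of the camera in the world; the wrist camera has in their place "hand_eye" (4x4, takes a point from camera to tool coordinates, whose origin is the TCP and whose axes are the flange's). Camera axes: x right, y up, looking along -z (the intrinsics and any distortion apply to the point x, -y, -z); pixel columns grow to the right and rows downward; lengths in mm; the calibration is good to about 2 mm. A picture is of the moment at which its call begins: read the wrist's pose just before it. There is no depth.
- robot.job_done(): hands the job in; it is judged then, once.
The state is a dict: "time_s": time; "joints": joint angles; "dq": joint speeds; "effort": joint torques, N m; "position": TCP position; "tool_rot": TCP orientation; "wrist_force": force on the tool from outside, world axes, zero at the start; "moment": the same for the moment, N m; "width": finger opening in mm; "gripper_force": force on a finger pad.
Only numpy, scipy, OpenCV 4.12 (cv2) and the standard library are available. Lean on these libraries where they do the work, as an engineer would, in place of code of your own. Each camera call takes 0.05 s, during which the arm holds its last target. There are 200 camera calls.

## Task

With the spoke key, tighten two of the ring's nipples clockwise, going around the rim in order, first red, then yellow: take up the slack of each until it bites, then turn the red one a quarter turn further and the yellow one two quarter turns further. The blue one is already tight: leave it. Find each square by feel, pressing only lightly so that the sprung ring never sinks by more than 8 mm; touch the ring with nothing but the key, and leave the other things on the bench alone. At the end leave the key standing fully home on the yellow nipple and let go of it.

Things in the scene. Friction and masses are not known exactly. Their poses are not given: they have to be found in the camera images.
- foot: fixed round black foot (100 mm across) of the grading ring. Origin: centre of its underside, below the ring's centre; z up, x points from the centre to the red collar. The level ring has three spokes and an 18 mm tube rim with upright collars 85 mm from the centre, 50 mm across: red, yellow, blue, clockwise from above, 120 degrees apart.
- ring (a joint): how far (m) the ring is sunk straight down on its spring mount: 0 at rest. A downward push of about 4 N on it begins to sink it, then it sinks 1 mm per further 1.5 N (8 mm at about 16 N), at most 14 mm; it springs back. The whole ring sinks together, with collars and nipples.
- seat_red (a point): centre of the flat top of the red collar, 57 mm above the bench, on its brass nipple's axis; axes are the ring's, NOT the nipple's. The nipple standing here is an 18 mm square, 14 mm tall, with a round stub on top (13 mm across, 5 mm tall). How its square is turned differs each time and is not measured.
- spoke_red (a joint): how far (rad) the red nipple has been tightened since it began to bite: 0 at the start, grows clockwise seen from above. First the nipple is slack: by an unknown 0.15 to 0.65 rad it turns clockwise at about 0.03 N m and this stays 0; then it bites, turns at about 0.26 N m, stays where it is left, and this grows.
- seat_yellow (a point): centre of the flat top of the yellow collar, 57 mm above the bench, on its brass nipple's axis; axes are the ring's, NOT the nipple's. The nipple standing here is an 18 mm square, 14 mm tall, with a round stub on top (13 mm across, 5 mm tall). How its square is turned differs each time and is not measured.
- spoke_yellow (a joint): how far (rad) the yellow nipple has been tightened since it began to bite: 0 at the start, grows clockwise seen from above. First the nipple is slack: by an unknown 0.15 to 0.65 rad it turns clockwise at about 0.03 N m and this stays 0; then it bites, turns at about 0.26 N m, stays where it is left, and this grows.
- seat_blue (a point): centre of the flat top of the blue collar, 57 mm above the bench; its nipple (same size as the others) is already tight: leave it alone.
- spoke_blue (a joint): how far (rad) the blue nipple has been tightened beyond where it was found: 0 at the start.
- key: loose steel spoke key, 94 mm tall, about 140 g, upright in its rest. Origin: centre of its open lower end; z up. Lower end: a socket 32 mm square outside, 21 mm square inside, 22 mm deep, walls along the key's x and y. It fits a nipple in four ways with about 0.18 rad play either way; fully home, its lower end rests on the collar.
- key_grip (a point): middle of the key's flat orange handle, on the key's axis 73 mm above its lower end. The handle is 44 mm wide along the key's x, 16 mm thick along its y and 42 mm tall: pinch it across y. Below it is a round shank 16 mm thick.
- key_rest: fixed blue tray 46 mm square and 14 mm tall, inner floor 5 mm above the bench, in which the key stands 9 mm deep with about 1 mm to spare on each side. Origin: centre of its underside.
- meter: bystander: yellow handheld meter lying on the bench, 150 x 75 x 42 mm. Origin: centre of its underside.
- insulator: bystander: brown ribbed insulator, 56 mm across, 60 mm tall. Origin: centre of its underside.
- nut_jar: bystander: closed glass jar, 56 mm across, 70 mm tall. Origin: centre of its underside.
Not all that is in view belongs to the job. What is meant by the key is not green or purple, and is the larger of those in its own colour.

How it is judged (in metres and radians):
On the way, in this order (a step that is already met when the one before it is completed fails the run):
1. the red nipple is tightened one quarter turn past the bite, the key seated on it (value of joint spoke_red between 1.171 and 1.971 rad and distance between key and seat_red below 0.008 m), for 0.1 s.
2. then the yellow nipple is tightened two quarter turns past the bite, the key seated on it (value of joint spoke_yellow between 2.742 and 3.542 rad and distance between key and seat_yellow below 0.008 m), for 0.1 s.
At the end, for the whole second after the job is handed in: red stands one and yellow two quarter turns past the bite (each within 0.40 rad), blue is tightened by less than 0.15 rad; the key stands on the yellow nipple, fully home (within 4 mm of the collar in height, centred within 5 mm, tilt under 0.15 rad), let go and at rest (value of joint spoke_blue below 0.15 rad and value of joint spoke_red between 1.171 and 1.971 rad and value of joint spoke_yellow between 2.742 and 3.542 rad and horizontal distance between key and seat_yellow below 0.005 m and z of key in the frame of seat_yellow between -0.004 and 0.004 m and angle between key's own z axis and vertical below 0.15 rad and linear speed of key below 0.02 m/s and contact force between the fingers and key below 0.1 N); the robot touches nothing.
It fails at once if the ring is pressed hard: it sinks by more than 8 mm (about 16 N) (value of joint ring above 0.0085 m).
It fails at once if the fingers or the arm touch the ring or its nipples (contact force between any of the fingers, the arm and foot above 1 N).
It fails at once if the blue nipple is tightened (value of joint spoke_blue above 0.15 rad).
It fails at once if the meter, the insulator or the jar is moved by more than 20 mm (distance of any of meter, insulator, nut_jar from where it was at the start of the episode above 0.02 m).
It also fails if it takes over 72 s, if anything falls off the work surface, if the arm or the gripper's body presses on something with over 40 N, if the wrist force passes 120 N, or if a joint passes its speed limit or range.

## Working session

There is one attempt and no reset: what is moved stays moved. The work goes in short steps, Python scripts to look and compute and a tool call to move; the robot and the scene stay as the last step left them, time stands still between calls to the robot, and variables do not carry over. Pictures are saved under pics/ and viewed, at most 10 in all, crops included, and the job is handed in when it is done.

Besides the shell and the picture viewer there is one more tool, called by a JSON object that holds its "method" and its "body", one argument or row to a line. apply_moves: Moves the arm, as the interface text tells. Its arguments: {"type":"object","properties":{"plan":{"type":"array"},"claw":{"type":"number"},"newtons":{"type":"number"}},"required":["plan"]}

```bash
ls; mkdir -p pics; python3 - <<'E'
from cell import robot,capture
import cv2,numpy as np
print(robot.get_state())
ims=[]
for n in("side","top"):
    c=capture(n); cv2.imwrite(f"pics/{n}0.png",c["frame"][...,::-1]); 
    print(n,{k:np.round(v,4).tolist() for k,v in c.items() if k!="frame"})
    ims.append(cv2.resize(c["frame"][...,::-1],(800,600)))
    cv2.imwrite(f"pics/{n}0b.png",ims[-1])
E
```

```text
pics
{'time_s': 0.0, 'joints': array([ 1.40360380e+00,  3.85578865e-01,  6.59894064e-03, -5.05027377e-04,
       -1.19396818e+00, -2.58541199e-01]), 'dq': array([-0.00158704,  0.00030178,  0.001362  ,  0.00130872,  0.00095128,
       -0.00075766]), 'effort': array([-2.48035767e-04, -3.92290378e+01,  1.88395035e+01,  4.18627068e+00,
       -4.69672916e-03, -8.60453362e-07]), 'position': array([257.90505196, 568.70356827, 247.19664484]), 'tool_rot': array([[ 9.10659025e-01, -4.13157918e-01, -8.21123678e-04],
       [-4.13158723e-01, -9.10656738e-01, -2.04357549e-03],
       [ 9.65575850e-05,  2.20025487e-03, -9.99997575e-01]]), 'wrist_force': array([ 0.09400323,  0.93428922, -0.13018221]), 'moment': array([-0.01781857,  0.00555597,  0.0135136 ]), 'gripper_force': 0.0, 'width': 85.20903965727481}
side {'K': [[385.4403, 0.0, 248.1133], [0.0, 385.4403, 191.2042], [0.0, 0.0, 1.0]], 'k1': -0.07, 'origin': [300.4377, 716.8215, 845.6293], 'orientation': [[-0.9387, 0.2588, -0.2277], [-0.3446, -0.6894, 0.6372], [0.0079, 0.6766, 0.7363]]}
top {'K': [[462.3529, 0.0, 252.5581], [0.0, 462.3529, 190.4671], [0.0, 0.0, 1.0]], 'k1': 0.0336, 'origin': [258.1945, 31.7429, 1507.9891], 'orientation': [[-0.0014, 0.9837, -0.1801], [-1.0, -0.0017, -0.0016], [-0.0019, 0.1801, 0.9837]]}
```

View pics/side0b.png

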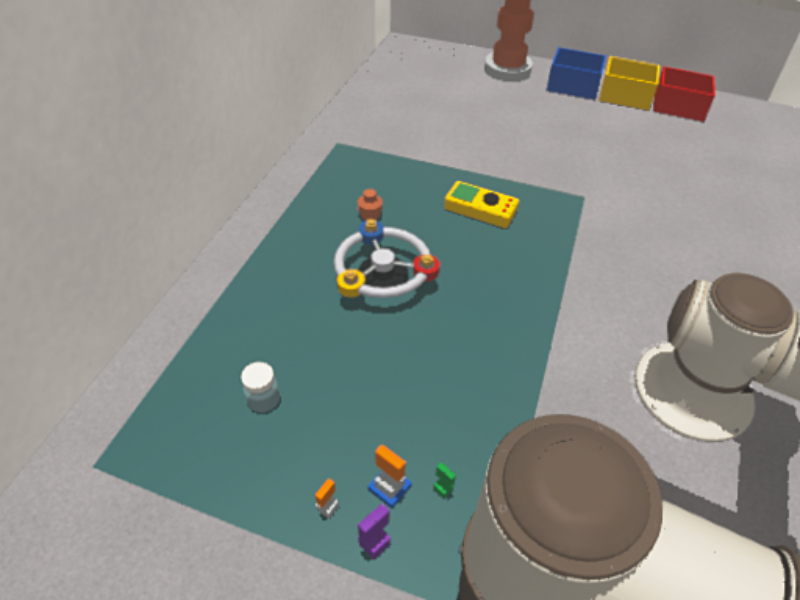

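View pics/top0b.png

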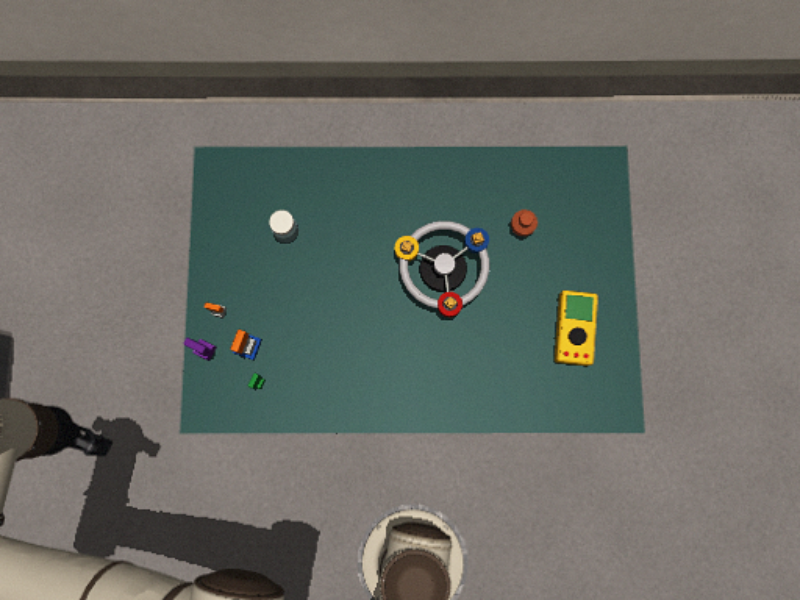

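The side view shows four key-like things, in 800x600 pixels:
- a large orange key at (390,475), standing in the blue rest
- a small orange one at (326,497)
- a purple one at (374,530)
- a green one at (445,480)

The large orange one fits the description: it isn't green or purple, and it's the larger of the two orange ones. The ring's collars are red (427,266), yellow (350,282) and blue (371,230). I'll measure these coarsely and take a confirming crop.

```bash
cat > h.py <<'E'
import numpy as np,cv2
from cell import robot,capture
def grab(n,save=None):
    s=robot.get_state(); c=capture(n)
    if n=="wrist":
        T=np.eye(4);T[:3,:3]=s["tool_rot"];T[:3,3]=s["position"]
        W=T@np.array(c["hand_eye"]); c["orientation"]=W[:3,:3];c["origin"]=W[:3,3]
    c["R"]=np.array(c["orientation"]);c["o"]=np.array(c["origin"])
    c["K"]=np.array(c["K"])
    c["hsv"]=cv2.cvtColor(c["frame"],cv2.COLOR_RGB2HSV)
    if save: cv2.imwrite(save,c["frame"][...,::-1])
    return c
def ray(c,uv):
    K=c["K"];d=(np.array(uv,float)-[K[0,2],K[1,2]])/[K[0,0],K[1,1]]
    s=d.copy()
    for _ in range(20): s=d/(1+c["k1"]*(s@s))
    return c["R"]@np.array([s[0],-s[1],-1.])
def plane(c,uv,z):
    d=ray(c,uv);return c["o"]+d*(z-c["o"][2])/d[2]
def proj(c,p):
    q=c["R"].T@(np.array(p)-c["o"]);s=np.array([q[0],-q[1]])/-q[2]
    s=s*(1+c["k1"]*(s@s));return s*[c["K"][0,0],c["K"][1,1]]+c["K"][:2,2]
def tri(c1,u1,c2,u2):
    A=np.zeros((3,3));b=np.zeros(3)
    rs=[]
    for c,u in((c1,u1),(c2,u2)):
        d=ray(c,u);d/=np.linalg.norm(d);P=np.eye(3)-np.outer(d,d);A+=P;b+=P@c["o"];rs.append((P,c["o"]))
    p=np.linalg.solve(A,b);return p,[np.linalg.norm(P@(p-o)) for P,o in rs]
H={"red":(0,4),"orange":(6,16),"yellow":(21,28),"blue":(105,120),"green":(50,70),"purple":(130,155)}
def blobs(c,col,smin=150,vmin=60,amin=20):
    h=c["hsv"];lo,hi=H[col]
    m=cv2.inRange(h,(lo,smin,vmin),(hi,255,255))
    if col=="red": m|=cv2.inRange(h,(174,smin,vmin),(180,255,255))
    n,l,st,ce=cv2.connectedComponentsWithStats(m)
    return m,[(st[i,4],ce[i],l==i) for i in sorted(range(1,n),key=lambda i:-st[i,4]) if st[i,4]>=amin]
E
python3 - <<'E'
from h import *
a=grab("side");b=grab("top")
for col in("red","orange","yellow","blue"):
    for c,n in((a,"side"),(b,"top")):
        print(col,n,[(int(x),np.round(y,1).tolist(),np.round(plane(c,y,{"orange":78}.get(col,52))).tolist()) for x,y,_ in blobs(c,col)[1]][:6])
cv2.imwrite("pics/crop.png",cv2.resize(a["frame"][270:370,180:320,::-1],(700,500),interpolation=cv2.INTER_CUBIC))
w=grab("wrist");print(np.round(w["hand_eye"],3).tolist(),w["K"].tolist(),w["k1"])
E
```

```text
red side [(997, [437.8, 59.3], [50.0, -974.0, 52.0]), (107, [272.8, 171.4], [505.0, -70.0, 52.0])]
red top [(132, [287.4, 194.3], [512.0, -77.0, 52.0])]
orange side [(188, [249.3, 297.2], [428.0, 345.0, 78.0]), (89, [207.9, 315.7], [495.0, 415.0, 78.0]), (71, [236.4, 130.1], [663.0, -181.0, 78.0]), (25, [236.1, 123.6], [676.0, -213.0, 78.0])]
orange top [(208, [335.0, 142.1], [677.0, -230.0, 78.0]), (110, [153.1, 218.1], [433.0, 343.0, 78.0]), (49, [136.4, 196.5], [501.0, 398.0, 78.0])]
yellow side [(953, [402.8, 52.6], [199.0, -973.0, 52.0]), (646, [309.0, 132.1], [450.0, -287.0, 52.0]), (170, [223.9, 181.4], [624.0, 19.0, 52.0])]
yellow top [(699, [368.0, 212.6], [453.0, -331.0, 52.0]), (117, [259.8, 157.8], [632.0, 10.0, 52.0])]
blue side [(137, [249.0, 315.2], [418.0, 373.0, 52.0]), (107, [369.1, 40.9], [352.0, -1026.0, 52.0]), (55, [237.0, 147.1], [643.0, -134.0, 52.0])]
blue top [(112, [304.9, 153.0], [648.0, -136.0, 52.0]), (54, [161.6, 222.8], [422.0, 321.0, 52.0])]
[[0.0, 0.965, 0.264, 66.071], [1.0, 0.0, -0.001, 0.642], [-0.001, 0.264, -0.965, -126.926], [0.0, 0.0, 0.0, 1.0]] [[292.83903896451824, 0.0, 253.97704892574745], [0.0, 292.83903896451824, 188.24517387520643], [0.0, 0.0, 1.0]] -0.030504263458598378
```

View pics/crop.png

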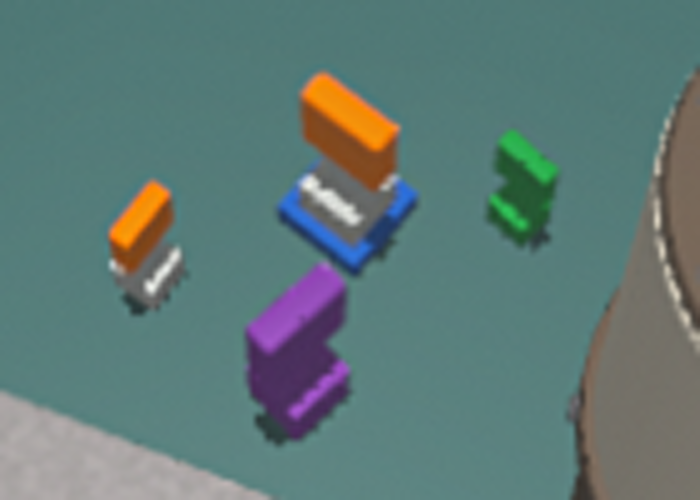

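The crop confirms it: the large orange key stands in the blue rest (crop pixel 350,130), and the smaller orange one is at (140,220). I'll move the wrist camera over it.

{"method": "apply_moves", "body": {
  "plan": [3.5,1.9,0,0,0,0,3.5,1.9,0,0,0,0,3.5,1.9,0,0,0,0,3.5,1.9,0,0,0,0,3.5,1.9,0,0,0,0,3.5,1.9,0,0,0,0,3.5,1.9,0,0,0,0,0,0,0,0,0,0]
}}

```text
time_s: 1.05
position: [428.0, 343.5, 248.4]
tool_rot: [[0.909, -0.418, -0.0], [-0.418, -0.909, -0.001], [0.0, 0.001, -1.0]]
wrist_force: [-0.7, -0.7, 0.2]
width: 85.5
gripper_force: 0.0
```

```bash
cat > key.py <<'E'
from h import *
import sys
a=grab("side");b=grab("top");w=grab("wrist","pics/w%s.png"%sys.argv[1])
s=robot.get_state();print(s["position"],s["joints"][5],s["wrist_force"]);print(s["tool_rot"].round(3).tolist())
for x,y,m in blobs(w,"orange",amin=100)[1]:
    r=cv2.minAreaRect(np.argwhere(m)[:,::-1].astype(np.float32));bp=cv2.boxPoints(r)
    print(x,y.round(1),plane(w,y,85).round(1));print([plane(w,p,94).round(1).tolist() for p in bp],bp.round().tolist())
for x,y,m in blobs(w,"blue",amin=100)[1]:
    bp=cv2.boxPoints(cv2.minAreaRect(np.argwhere(m)[:,::-1].astype(np.float32)));print("rest",x,y.round(1),plane(w,bp.mean(0),14).round(1),[plane(w,p,14).round(1).tolist() for p in bp])
E
python3 key.py 1
```

```text
[426.39328385 346.83706689 248.31553917] 0.16663277132537652 [0.01450733 0.20036564 0.42515926]
[[0.91, -0.414, -0.0], [-0.414, -0.91, 0.0], [-0.0, -0.0, -1.0]]
708 [256.1 173.3] [427.7 342.1  85. ]
[[454.8, 340.9, 94.0], [449.9, 326.5, 94.0], [404.1, 341.7, 94.0], [409.1, 356.8, 94.0]] [[246.0, 150.0], [262.0, 148.0], [266.0, 196.0], [251.0, 198.0]]
323 [174.9 129.6] [500.4 396.3  85. ]
[[508.3, 407.5, 94.0], [500.6, 376.1, 94.0], [491.4, 378.8, 94.0], [499.1, 410.4, 94.0]] [[158.0, 128.0], [191.0, 121.0], [193.0, 131.0], [160.0, 138.0]]
rest 316 [255.9 153.6] [429.3 341.3  14. ] [[457.6, 354.7, 14.0], [443.2, 313.3, 14.0], [400.2, 327.5, 14.0], [414.9, 370.3, 14.0]]
```

View pics/w1.png

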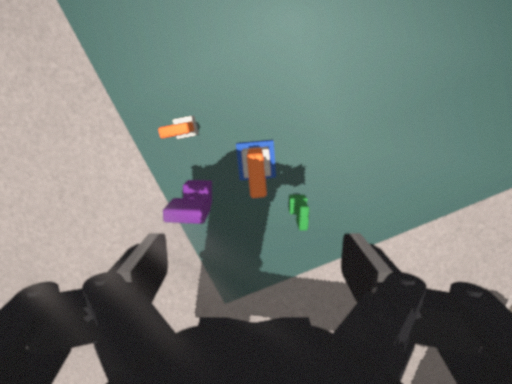

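The wrist view shows the large orange key at (256,173) in the blue rest at (256,155), with the small orange one at (175,130), purple at (190,205) and green at (300,212). I'll turn to align with the handle, descend part-way, and take a second view for the height.

{"method": "apply_moves", "body": {
  "plan": [-0.5,0.4,1.0,0,0,-0.105,0,0,3.5,0,0,0,0,0,3.5,0,0,0,0,0,0,0,0,0,0,0,0,0,0,0]
}}

```text
time_s: 1.7
position: [420.0, 346.3, 168.7]
tool_rot: [[0.95, -0.313, 0.0], [-0.313, -0.95, -0.001], [0.001, 0.001, -1.0]]
wrist_force: [0.8, 0.5, 0.3]
width: 85.4
gripper_force: 0.0
```

```bash
cat >> key.py <<'E'
# stereo: top-face mask (brightest orange)
def feats(c):
    m=max(blobs(c,"orange",amin=100)[1],key=lambda t:t[0])[2]
    v=c["hsv"][...,2];print("v pct",np.percentile(v[m],[5,25,50,75,95]))
    return m
feats(w)
import pickle;pickle.dump({k:w[k] for k in w},open("w%s.pkl"%sys.argv[1],"wb"))
E
python3 key.py 2; python3 - <<'E'
import cv2
cv2.imwrite("pics/w2c.png",cv2.resize(cv2.imread("pics/w2.png")[60:300,150:370],(733,600*240//240),interpolation=cv2.INTER_CUBIC))
E
```

```text
[420.79740527 346.72474525 170.42882098] 0.2637323326085941 [ 0.30006085  0.49151206 -0.22536563]
[[0.949, -0.314, 0.003], [-0.314, -0.949, 0.003], [0.002, -0.004, -1.0]]
1338 [256.5 188.8] [427.3 342.1  85. ]
[[455.2, 340.7, 94.0], [450.4, 326.1, 94.0], [403.4, 341.0, 94.0], [408.5, 356.5, 94.0]] [[246.0, 155.0], [268.0, 155.0], [268.0, 221.0], [246.0, 221.0]]
469 [153.3 118.4] [499.5 395.5  85. ]
[[507.3, 405.6, 94.0], [499.2, 373.9, 94.0], [490.2, 376.7, 94.0], [498.4, 408.8, 94.0]] [[131.0, 112.0], [178.0, 109.0], [179.0, 123.0], [132.0, 127.0]]
rest 568 [255.6 160. ] [429.  341.6  14. ] [[457.4, 355.6, 14.0], [443.5, 313.4, 14.0], [399.4, 326.9, 14.0], [413.9, 370.9, 14.0]]
v pct [148.85 162.   165.   167.   252.  ]
```

View pics/w2c.png

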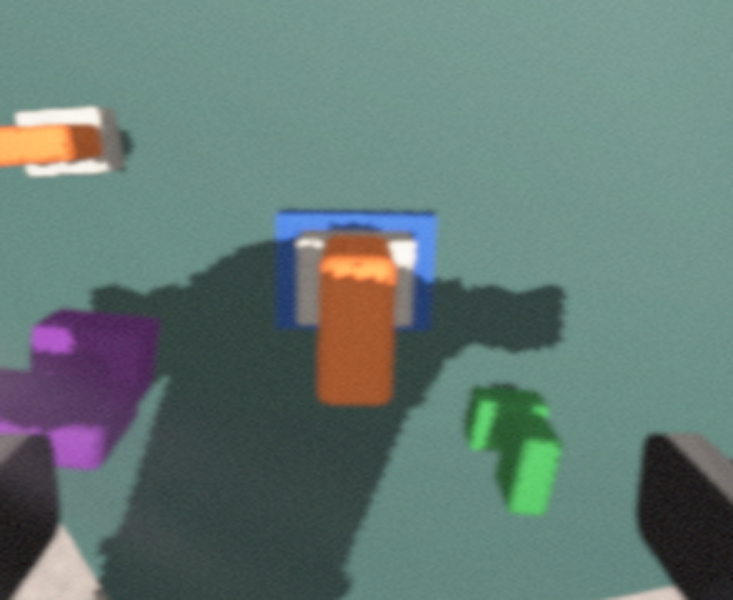

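The crop shows the top face of the handle at full-frame columns 245–268 and rows 163–222. That measures about 43x15 mm at z=94, so the height fits. The two views agree to within 1 mm, and the key axis is near (427,342). I'll narrow the opening to clear the purple piece, then descend and grip.

{"method": "apply_moves", "body": {
  "plan": [0.75,0.15,0,0,0,0,0,0,3.0,0,0,0,0,0,3.0,0,0,0,0,0,2.5,0,0,0,0,0,0.85,0,0,0,0,0,0,0,0,0],
  "claw": 0.45,
  "newtons": 60
}}

```text
time_s: 2.45
position: [427.0, 341.2, 74.5]
tool_rot: [[0.949, -0.316, -0.001], [-0.316, -0.949, -0.001], [-0.0, 0.001, -1.0]]
wrist_force: [-0.3, -0.6, 0.3]
width: 38.4
gripper_force: 0.0
```

{"method": "apply_moves", "body": {
  "plan": [0,0,0,0,0,0,0,0,0,0,0,0,0,0,0,0,0,0,0,0,0,0,0,0,0,0,0,0,0,0,0,0,0,0,0,0],
  "claw": 0,
  "newtons": 60
}}

```text
time_s: 3.05
position: [427.6, 342.5, 76.5]
tool_rot: [[0.949, -0.314, 0.003], [-0.315, -0.949, 0.002], [0.002, -0.003, -1.0]]
wrist_force: [0.9, -0.3, 6.5]
width: 15.7
gripper_force: 59.3
```

{"method": "apply_moves", "body": {
  "plan": [0,0,-1.0,0,0,0,0,0,-3,0,0,0,0,0,-4,0,0,0,0,0,-4,0,0,0,0,0,0,0,0,0,0,0,0,0,0,0]
}}

```text
time_s: 3.65
position: [426.3, 341.3, 195.6]
tool_rot: [[0.949, -0.316, -0.0], [-0.316, -0.949, 0.001], [-0.001, -0.001, -1.0]]
wrist_force: [0.2, -0.7, -1.9]
width: 15.4
gripper_force: 59.3
```

```bash
cat > st.py <<'E'
from h import *
P=[];F=[];M=[]
for _ in range(6):
    s=robot.get_state();P.append(s["position"]);F.append(s["wrist_force"]);M.append(s["moment"]);capture("top")
print(s["time_s"],np.mean(P,0).round(2),"j",s["joints"].round(3),"F",np.mean(F,0).round(2),"M",np.mean(M,0).round(3),s["width"],s["gripper_force"])
print(s["tool_rot"].round(4).tolist())
E
python3 st.py; python3 - <<'E'
from h import *
a=grab("side");b=grab("top")
for col in("red","yellow","blue"):
    u=[[ (y,x) for x,y,_ in blobs(c,col)[1]] for c in(a,b)]
    us=[min(uu,key=lambda t:np.linalg.norm(plane(c,t[0],50)[:2]-[594,-64]))[0] for uu,c in zip(u,(a,b))]
    p,r=tri(a,us[0],b,us[1]);print(col,p.round(1),np.round(r,1))
E
```

```text
3.9 [425.98 340.74 193.85] j [ 0.972  0.3   -0.266 -0.    -1.008  0.278] F [-0.2  -0.16 -1.52] M [ 0.005  0.027 -0.004] 15.361580748993127 59.260109066963196
[[0.9489, -0.3155, -0.0021], [-0.3155, -0.9489, -0.0027], [-0.0012, 0.0032, -1.0]]
red [313.2 -14.  538. ] [115.5 115.5]
yellow [639.7  10.5  36.2] [2.6 2.6]
blue [  758.3  -196.8 -1023.5] [180.9 180.9]
```

{"method": "apply_moves", "body": {
  "plan": [1.6,3.7,0,0,0,0,1.6,3.7,0,0,0,0,1.6,3.7,0,0,0,0,1.6,3.7,0,0,0,0,1.6,3.7,0,0,0,0,1.6,3.7,0,0,0,0,1.6,3.7,0,0,0,0,1.6,3.7,0,0,0,0]
}}

```text
time_s: 4.85
position: [454.7, 18.7, 194.8]
tool_rot: [[0.949, -0.315, 0.0], [-0.315, -0.949, -0.0], [0.0, 0.0, -1.0]]
wrist_force: [0.7, -0.7, -1.8]
width: 15.5
gripper_force: 59.2
```

{"method": "apply_moves", "body": {
  "plan": [1.5,3.7,0,0,0,0,1.6,3.7,0,0,0,0,0,0,0,0,0,0,0,0,0,0,0,0,0,0,0,0,0,0]
}}

```text
time_s: 5.35
position: [461.0, -59.3, 194.7]
tool_rot: [[0.949, -0.315, -0.0], [-0.315, -0.949, 0.0], [-0.0, 0.0, -1.0]]
wrist_force: [0.4, -0.1, -1.3]
width: 15.6
gripper_force: 59.4
```

```bash
python3 - <<'E'
from h import *
import pickle
w=grab("wrist","pics/r1.png");pickle.dump(w,open("r1.pkl","wb"))
s=robot.get_state();print(s["position"],s["joints"])
for col in("red","yellow","blue","orange"):
    print(col,[(int(x),y.round(1).tolist(),plane(w,y,57).round(1).tolist()) for x,y,_ in blobs(w,col,amin=60)[1]][:5])
cv2.imwrite("pics/r1b.png",cv2.resize(w["frame"][...,::-1],(800,600),interpolation=cv2.INTER_CUBIC))
E
```

```text
[461.01153251 -59.01547181 194.74786323] [ 2.23632057e-01  1.62551327e-01 -4.50233176e-01 -6.24446899e-05
 -9.58102430e-01  1.02771805e+00]
red [(1542, [256.8, 125.0], [509.0, -78.9, 57.0])]
yellow [(776, [497.7, 77.4], [482.7, -291.3, 57.0])]
blue []
orange [(4566, [253.9, 260.8], [382.8, -34.4, 57.0])]
```

View pics/r1b.png

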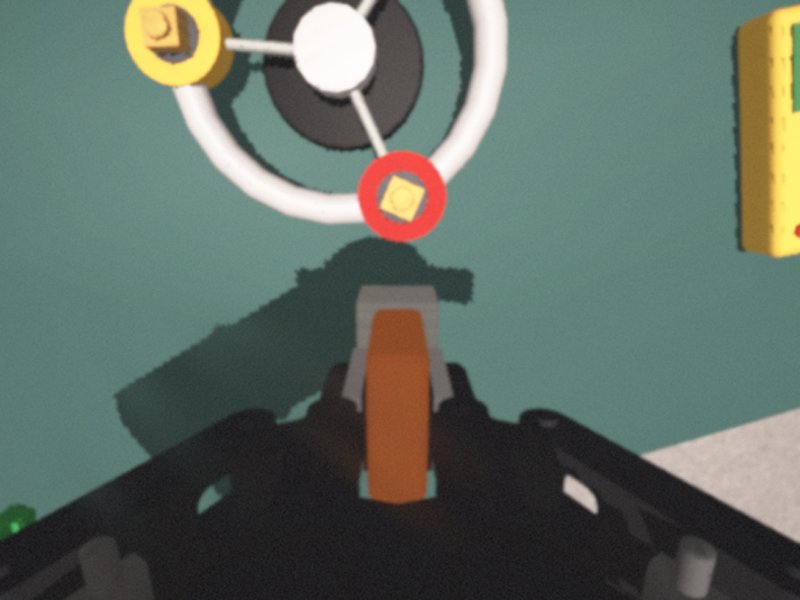

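The view shows the red collar at (401,196) with its square nipple clearly visible, the yellow collar at (178,40), and the held key straight in the fingers at column 400. Next I'll measure the square's angle and where the key sits in the tool.

```bash
cat > nip.py <<'E'
from h import *
def nip(c,col,tag=""):
    m,bl=blobs(c,col,smin=120,amin=60)
    bl=[b for b in bl if 300<b[0]<8000]
    for a,y,mm in bl[:2]:
        cn,_=cv2.findContours(mm.astype(np.uint8),cv2.RETR_EXTERNAL,cv2.CHAIN_APPROX_NONE)
        h=max(cn,key=cv2.contourArea)[:,0].astype(np.float32)
        g=np.array([plane(c,p,57)[:2] for p in h],np.float32)
        e=cv2.fitEllipse(g);print(tag,col,"collar",np.round(e[0],1),np.round(e[1],1))
        hs=c["hsv"];u=proj(c,[*e[0],71])
        b=cv2.inRange(hs,(12,60,110),(30,255,255)) if col!="yellow" else None
        if b is not None:
            n,l,st,ce=cv2.connectedComponentsWithStats(b)
            i=min(range(1,n),key=lambda i:np.linalg.norm(ce[i]-u)+(1e3 if st[i,4]<40 else 0))
            q=cv2.findContours((l==i).astype(np.uint8),cv2.RETR_EXTERNAL,cv2.CHAIN_APPROX_NONE)[0][0][:,0]
            G=np.array([plane(c,p,71)[:2] for p in q],np.float32);r=cv2.minAreaRect(G);bp=cv2.boxPoints(r)
            d=bp[1]-bp[0];print(" square c",np.round(r[0],1),np.round(r[1],1),"yaw mod90",np.degrees(np.arctan2(d[1],d[0]))%90)
E
python3 - <<'E'
from nip import *
import pickle
w=pickle.load(open("r1.pkl","rb"));nip(w,"red")
W=np.array(w["hand_eye"])
c=dict(w);c["R"]=W[:3,:3];c["o"]=W[:3,3]
m=max(blobs(w,"orange")[1],key=lambda t:t[0])[2]
ys,xs=np.where(m);print(ys.min(),ys.max())
for r in(198,226,320):
    print(r,plane(c,(253.9,r),-18).round(1))
v=w["hsv"][...,2];print([ (r,int(v[r,254])) for r in range(194,236,2)])
print([ (r,w["hsv"][r,254].tolist()) for r in range(176,200,2)])
for uv in((228,183),(280,183)): print(plane(c,uv,76-27).round(1))
E
```

```text
red collar [508.2 -78.7] [48.8 49.8]
 square c [508.3 -78.8] [20.4 20.2] yaw mod90 48.32523
199 322
198 [ 32.3   0.7 -18. ]
226 [ 20.6   0.7 -18. ]
320 [-24.3   0.7 -18. ]
[(194, 122), (196, 125), (198, 138), (200, 138), (202, 143), (204, 138), (206, 139), (208, 141), (210, 142), (212, 142), (214, 144), (216, 140), (218, 137), (220, 142), (222, 139), (224, 140), (226, 148), (228, 151), (230, 152), (232, 156), (234, 152)]
[(176, [81, 54, 66]), (178, [84, 60, 64]), (180, [88, 50, 61]), (182, [60, 17, 76]), (184, [21, 17, 107]), (186, [18, 28, 111]), (188, [23, 20, 112]), (190, [20, 20, 116]), (192, [9, 22, 117]), (194, [18, 21, 122]), (196, [15, 37, 125]), (198, [9, 133, 138])]
[ 21.3 -15.3  49. ]
[21.3 17.  49. ]
```

{"method": "apply_moves", "body": {
  "plan": [0,0,0,0,0,0.136,0,0,0,0,0,0.136,0,0,0,0,0,0.135,0,-1.75,2.0,0,0,0,0,0,0,0,0,0,0,0,0,0,0,0]
}}

```text
time_s: 6.0
position: [472.4, -45.8, 174.6]
tool_rot: [[0.748, -0.663, -0.001], [-0.663, -0.748, -0.0], [-0.001, 0.001, -1.0]]
wrist_force: [0.4, 0.5, -1.7]
width: 15.2
gripper_force: 59.2
```

```bash
cat > look.py <<'E'
import sys,pickle
from nip import *
P=[];
w=grab("wrist","pics/%s.png"%sys.argv[1]);pickle.dump(w,open(sys.argv[1]+".pkl","wb"))
nip(w,"red")
W=np.array(w["hand_eye"]);c=dict(w);c["R"]=W[:3,:3];c["o"]=W[:3,3]
m=max(blobs(w,"orange")[1],key=lambda t:t[0])[2];ys,xs=np.where(m);print("orange rows",ys.min(),ys.max())
# socket
cols=np.arange(225,285);g=w["hsv"]
row=g[:,254];r0=next(r for r in range(100,ys.min()) if row[r,1]<45 and row[r+3,1]<45)
print("socket first row",r0,plane(c,(254,r0),71).round(1),plane(c,(254,r0),44).round(1))
E
python3 look.py r2; python3 st.py
```

```text
red collar [508.1 -78.5] [49. 50.]
 square c [508.1 -78.6] [19.5 19.9] yaw mod90 48.440407
orange rows 199 322
socket first row 114 [62.8  1.1 71. ] [63.3  1.1 44. ]
6.3 [472.67 -46.47 175.31] j [ 0.245  0.202 -0.456  0.    -0.912  0.598] F [-0.18 -0.1  -1.18] M [-0.003  0.013 -0.002] 15.703938591302473 59.22284424304962
[[0.7467, -0.6652, 0.0009], [-0.6652, -0.7467, 0.0001], [0.0006, -0.0007, -1.0]]
```

{"method": "apply_moves", "body": {
  "plan": [2.5,0,0,0,0,0,2.48,0,0,0,0,0,0,0,1.6,0,0,0,0,0,1.0,0,0,0,0,0,0.5,0,0,0,0,0,0,0,0,0]
}}

```text
time_s: 6.95
position: [509.0, -79.8, 143.1]
tool_rot: [[0.747, -0.665, -0.002], [-0.665, -0.747, -0.0], [-0.001, 0.002, -1.0]]
wrist_force: [0.3, 0.8, -1.6]
width: 15.7
gripper_force: 59.5
```

{"method": "apply_moves", "body": {
  "plan": [0,0,0.3,0,0,0,0,0,0,0,0,0]
}}

```text
time_s: 7.15
position: [510.2, -79.6, 141.5]
tool_rot: [[0.747, -0.665, 0.001], [-0.665, -0.747, -0.0], [0.001, -0.001, -1.0]]
wrist_force: [-0.1, 0.5, -1.2]
width: 15.4
gripper_force: 59.7
```

{"method": "apply_moves", "body": {
  "plan": [0,0,0.2,0,0,0,0,0,0,0,0,0]
}}

```text
time_s: 7.35
position: [510.3, -79.7, 139.8]
tool_rot: [[0.747, -0.665, 0.002], [-0.665, -0.747, -0.0], [0.001, -0.001, -1.0]]
wrist_force: [-1.3, 0.7, 4.2]
width: 15.1
gripper_force: 60.2
```

```bash
python3 st.py; python3 look.py r3
```

```text
7.6 [510.32 -79.72 139.65] j [ 0.16   0.312 -0.408  0.    -0.849  0.683] F [-0.6   0.8   5.12] M [0.305 0.353 0.002] 14.890740940639759 60.241137742996216
[[0.7468, -0.665, 0.0016], [-0.665, -0.7468, 0.0001], [0.0011, -0.0011, -1.0]]
 red collar [507.2 -78. ] [45.8 54.4]
 square c [620.3  -4.7] [57.6 47.4] yaw mod90 72.864716
orange rows 199 322
socket first row 184 [15.4  1.1 71. ] [22.3  1.1 44. ]
```

{"method": "apply_moves", "body": {
  "plan": [-0.08,-0.02,0,0,0,0,-0.07,-0.02,0,0,0,0,0,0,0,0,0,0,0,0,0,0,0,0]
}}

```text
time_s: 8.1
position: [509.9, -78.9, 139.4]
tool_rot: [[0.747, -0.665, 0.002], [-0.665, -0.747, -0.001], [0.002, -0.001, -1.0]]
wrist_force: [1.0, -2.3, 4.6]
width: 15.7
gripper_force: 60.4
```

```bash
python3 st.py
```

```text
8.35 [509.96 -78.92 139.43] j [ 0.162  0.311 -0.41   0.001 -0.848  0.681] F [ 1.07 -3.13  5.33] M [-1.014 -0.35   0.005] 15.331386741400216 60.36116123199463
[[0.7469, -0.6649, 0.0024], [-0.6649, -0.7469, -0.0007], [0.0022, -0.0011, -1.0]]
```

{"method": "apply_moves", "body": {
  "plan": [0,0,-0.3,0,0,0,0,0,0,0,0,0,0,0,0.15,0,0,0,0,0,0.15,0,0,0,0,0,0,0,0,0,0,0,0,0,0,0]
}}

```text
time_s: 9.0
position: [508.6, -78.5, 138.4]
tool_rot: [[0.747, -0.665, -0.001], [-0.665, -0.747, 0.0], [-0.001, 0.001, -1.0]]
wrist_force: [0.1, -0.1, -1.7]
width: 15.4
gripper_force: 59.5
```

```bash
python3 st.py
```

```text
9.25 [508.83 -78.48 138.65] j [ 0.162  0.311 -0.411 -0.    -0.849  0.681] F [ 0.17 -0.08 -1.58] M [-0.022 -0.013  0.004] 15.438933920154028 59.47624862194061
[[0.7466, -0.6653, 0.0001], [-0.6653, -0.7466, 0.0001], [0.0, -0.0001, -1.0]]
```

It's going in. I'll continue down.

{"method": "apply_moves", "body": {
  "plan": [0,0,0.3,0,0,0,0,0,0,0,0,0]
}}

```text
time_s: 9.5
position: [508.6, -78.5, 135.4]
tool_rot: [[0.747, -0.665, -0.001], [-0.665, -0.747, 0.0], [-0.001, 0.0, -1.0]]
wrist_force: [-0.7, -0.3, -1.2]
width: 15.3
gripper_force: 59.5
```

{"method": "apply_moves", "body": {
  "plan": [0,0,0.3,0,0,0,0,0,0.2,0,0,0,0,0,0,0,0,0]
}}

```text
time_s: 9.8
position: [508.8, -78.6, 130.4]
tool_rot: [[0.747, -0.665, -0.001], [-0.665, -0.747, -0.0], [-0.0, 0.001, -1.0]]
wrist_force: [-1.1, -0.6, -1.0]
width: 15.6
gripper_force: 59.5
```

{"method": "apply_moves", "body": {
  "plan": [0,0,0.15,0,0,0,0,0,0,0,0,0]
}}

```text
time_s: 10.0
position: [508.9, -78.6, 129.1]
tool_rot: [[0.747, -0.665, -0.0], [-0.665, -0.747, -0.0], [-0.0, 0.0, -1.0]]
wrist_force: [0.1, 0.0, -1.0]
width: 15.1
gripper_force: 59.5
```

{"method": "apply_moves", "body": {
  "plan": [0,0,0.15,0,0,0,0,0,0,0,0,0]
}}

```text
time_s: 10.2
position: [508.9, -78.5, 127.7]
tool_rot: [[0.747, -0.665, -0.0], [-0.665, -0.747, -0.0], [-0.0, 0.0, -1.0]]
wrist_force: [-0.7, 0.3, -0.8]
width: 15.3
gripper_force: 59.5
```

{"method": "apply_moves", "body": {
  "plan": [0,0,0.1,0,0,0,0,0,0,0,0,0]
}}

```text
time_s: 10.4
position: [509.0, -78.5, 127.3]
tool_rot: [[0.747, -0.665, 0.0], [-0.665, -0.747, -0.0], [0.0, 0.0, -1.0]]
wrist_force: [-1.8, 1.1, 3.1]
width: 15.1
gripper_force: 60.0
```

{"method": "apply_moves", "body": {
  "plan": [0,0,0.1,0,0,0,0,0,0,0,0,0]
}}

```text
time_s: 10.6
position: [509.0, -78.6, 126.2]
tool_rot: [[0.747, -0.665, 0.0], [-0.665, -0.747, -0.0], [0.0, -0.0, -1.0]]
wrist_force: [-1.9, 0.6, 3.7]
width: 15.5
gripper_force: 60.2
```

{"method": "apply_moves", "body": {
  "plan": [0,0,-0.1,0,0,0.1,0,0,0,0,0,0.1,0,0,0,0,0,0]
}}

```text
time_s: 10.9
position: [509.1, -78.4, 127.0]
tool_rot: [[0.6, -0.8, 0.001], [-0.8, -0.6, 0.0], [0.0, -0.001, -1.0]]
wrist_force: [-1.8, 2.5, 3.0]
width: 15.2
gripper_force: 60.1
```

```bash
cat > mz.py <<'E'
from h import *
s=robot.get_state();R=s["tool_rot"]
print(s["time_s"],"Mz",s["moment"].round(3),"F",s["wrist_force"].round(1),"yaw",np.arctan2(R[1,0],R[0,0]).round(3),"pos",s["position"].round(1),"j6",s["joints"][5].round(3))
E
python3 mz.py
```

```text
10.9 Mz [ 0.475  0.499 -0.09 ] F [-1.8  2.5  3. ] yaw -0.928 pos [509.1 -78.4 127. ] j6 0.481
```

{"method": "apply_moves", "body": {
  "plan": [0,0,0,0,0,0.1,0,0,0,0,0,0]
}}

```text
time_s: 11.1
position: [508.5, -78.2, 126.7]
tool_rot: [[0.518, -0.855, -0.001], [-0.855, -0.518, 0.0], [-0.001, 0.0, -1.0]]
wrist_force: [-2.8, 2.7, 4.2]
width: 15.4
gripper_force: 60.2
```

```bash
python3 mz.py
```

```text
11.1 Mz [ 1.056  0.876 -0.023] F [-2.8  2.7  4.2] yaw -1.026 pos [508.5 -78.2 126.7] j6 0.383
```

{"method": "apply_moves", "body": {
  "plan": [0,0,0,0,0,0.1,0,0,0,0,0,0]
}}

```text
time_s: 11.3
position: [508.9, -77.6, 126.7]
tool_rot: [[0.43, -0.903, 0.0], [-0.903, -0.43, 0.002], [-0.001, -0.001, -1.0]]
wrist_force: [-1.9, 6.1, 4.6]
width: 15.6
gripper_force: 60.2
```

```bash
python3 mz.py
```

```text
11.3 Mz [1.955 0.967 0.011] F [-1.9  6.1  4.6] yaw -1.126 pos [508.9 -77.6 126.7] j6 0.283
```

{"method": "apply_moves", "body": {
  "plan": [0,0,0,0,0,0.1,0,0,0,0,0,0]
}}

```text
time_s: 11.5
position: [509.0, -77.4, 126.8]
tool_rot: [[0.339, -0.941, 0.0], [-0.941, -0.339, 0.002], [-0.001, -0.001, -1.0]]
wrist_force: [-2.3, 7.1, 4.1]
width: 15.5
gripper_force: 60.2
```

```bash
python3 mz.py
```

```text
11.5 Mz [2.242 0.845 0.128] F [-2.3  7.1  4.1] yaw -1.225 pos [509.  -77.4 126.8] j6 0.183
```

{"method": "apply_moves", "body": {
  "plan": [0,0,0,0,0,0.1,0,0,0,0,0,0]
}}

```text
time_s: 11.7
position: [509.1, -77.3, 126.8]
tool_rot: [[0.243, -0.97, 0.001], [-0.97, -0.243, 0.002], [-0.001, -0.001, -1.0]]
wrist_force: [-1.9, 7.0, 3.2]
width: 15.3
gripper_force: 60.2
```

```bash
python3 mz.py
```

```text
11.7 Mz [2.283 0.806 0.191] F [-1.9  7.   3.2] yaw -1.325 pos [509.1 -77.3 126.8] j6 0.083
```

{"method": "apply_moves", "body": {
  "plan": [-0.13,-0.02,0,0,0,0,0,0,0,0,0,0]
}}

```text
time_s: 11.9
position: [509.1, -76.9, 126.9]
tool_rot: [[0.244, -0.97, 0.001], [-0.97, -0.244, 0.0], [-0.0, -0.001, -1.0]]
wrist_force: [-1.9, 3.3, 2.2]
width: 15.3
gripper_force: 60.2
```

```bash
python3 mz.py
```

```text
11.9 Mz [1.098 0.648 0.192] F [-1.9  3.3  2.2] yaw -1.325 pos [509.1 -76.9 126.9] j6 0.081
```

{"method": "apply_moves", "body": {
  "plan": [0,0,0,0,0,0.1,0,0,0,0,0,0]
}}

```text
time_s: 12.1
position: [509.1, -76.9, 126.9]
tool_rot: [[0.144, -0.99, 0.001], [-0.99, -0.144, 0.0], [-0.0, -0.001, -1.0]]
wrist_force: [-2.3, 4.0, 3.6]
width: 15.0
gripper_force: 60.1
```

```bash
python3 mz.py
```

```text
12.1 Mz [1.309 0.535 0.14 ] F [-2.3  4.   3.6] yaw -1.426 pos [509.1 -76.9 126.9] j6 -0.02
```

{"method": "apply_moves", "body": {
  "plan": [0,0,0,0,0,0.1,0,0,0,0,0,0]
}}

```text
time_s: 12.3
position: [509.2, -76.9, 126.9]
tool_rot: [[0.046, -0.999, 0.001], [-0.999, -0.046, 0.0], [-0.0, -0.001, -1.0]]
wrist_force: [-0.4, 4.0, 2.6]
width: 15.3
gripper_force: 60.1
```

```bash
python3 mz.py
```

```text
12.3 Mz [1.408 0.459 0.15 ] F [-0.4  4.   2.6] yaw -1.525 pos [509.2 -76.9 126.9] j6 -0.119
```

{"method": "apply_moves", "body": {
  "plan": [0,0,0,0,0,0.1,0,0,0,0,0,0]
}}

```text
time_s: 12.5
position: [509.4, -77.0, 127.0]
tool_rot: [[-0.053, -0.999, 0.001], [-0.999, 0.053, 0.0], [-0.001, -0.001, -1.0]]
wrist_force: [-0.7, 5.5, 4.3]
width: 15.1
gripper_force: 60.1
```

```bash
python3 mz.py
```

```text
12.5 Mz [1.54  0.273 0.111] F [-0.7  5.5  4.3] yaw -1.624 pos [509.4 -77.  127. ] j6 -0.219
```

{"method": "apply_moves", "body": {
  "plan": [-0.1,0,-0.08,0,0,0,0,0,0,0,0,0]
}}

```text
time_s: 12.7
position: [509.3, -76.6, 127.5]
tool_rot: [[-0.054, -0.999, 0.001], [-0.999, 0.054, -0.001], [0.001, -0.001, -1.0]]
wrist_force: [0.7, 0.4, 1.2]
width: 15.4
gripper_force: 59.7
```

```bash
python3 st.py
```

```text
12.95 [509.29 -76.52 127.57] j [ 0.167  0.326 -0.425  0.001 -0.82  -0.223] F [1.13 0.3  0.16] M [ 0.156 -0.418  0.175] 15.418335642719537 59.54147458076477
[[-0.0562, -0.9984, 0.0008], [-0.9984, 0.0562, -0.0003], [0.0003, -0.0008, -1.0]]
```

{"method": "apply_moves", "body": {
  "plan": [0,0,0,0,0,0.1,0,0,0,0,0,0]
}}

```text
time_s: 13.2
position: [509.3, -76.4, 127.6]
tool_rot: [[-0.156, -0.988, 0.001], [-0.988, 0.156, -0.0], [0.0, -0.001, -1.0]]
wrist_force: [2.1, -0.5, -1.6]
width: 15.5
gripper_force: 59.5
```

```bash
python3 mz.py
```

```text
13.2 Mz [-0.273 -0.766  0.084] F [ 2.1 -0.5 -1.6] yaw -1.727 pos [509.3 -76.4 127.6] j6 -0.324
```

{"method": "apply_moves", "body": {
  "plan": [0,0,0,0,0,0.1,0,0,0,0,0,0]
}}

```text
time_s: 13.4
position: [509.4, -76.4, 127.6]
tool_rot: [[-0.252, -0.968, 0.001], [-0.968, 0.252, -0.0], [-0.0, -0.001, -1.0]]
wrist_force: [1.9, -1.5, -2.8]
width: 15.5
gripper_force: 59.3
```

```bash
python3 st.py
```

```text
13.65 [509.4  -76.36 127.63] j [ 0.167  0.326 -0.425  0.    -0.82  -0.423] F [ 3.66 -1.76 -2.69] M [-0.567 -1.228  0.144] 15.3875868753432 59.18594777584076
[[-0.2526, -0.9676, 0.0011], [-0.9676, 0.2526, -0.0002], [-0.0001, -0.0011, -1.0]]
```

{"method": "apply_moves", "body": {
  "plan": [0,-0.07,0.05,0,0,0.1,0,0,0,0,0,0.1,0,0,0,0,0,0.1,0,0,0,0,0,0]
}}

```text
time_s: 14.1
position: [509.9, -76.5, 127.6]
tool_rot: [[-0.528, -0.849, 0.001], [-0.849, 0.528, -0.0], [-0.0, -0.001, -1.0]]
wrist_force: [2.9, -1.4, -0.0]
width: 15.5
gripper_force: 59.7
```

```bash
python3 mz.py; python3 -c "
from h import *
print(robot.get_state()['effort'].round(3))"
```

```text
14.1 Mz [-0.654 -1.133  0.187] F [ 2.9 -1.4 -0. ] yaw -2.127 pos [509.9 -76.5 127.6] j6 -0.723
[  0.605 -31.913  13.077   2.316  -0.949  -0.471]
```

{"method": "apply_moves", "body": {
  "plan": [0,-0.06,0,0,0,0.1,0,0,0,0,0,0.1,0,0,0,0,0,0.1,0,0,0,0,0,0.1,0,0,0,0,0,0]
}}

```text
time_s: 14.6
position: [510.4, -76.8, 127.6]
tool_rot: [[-0.816, -0.578, 0.001], [-0.578, 0.816, -0.0], [-0.001, -0.001, -1.0]]
wrist_force: [2.6, -2.4, 0.6]
width: 15.5
gripper_force: 59.8
```

```bash
python3 mz.py
```

```text
14.6 Mz [-0.845 -1.06   0.105] F [ 2.6 -2.4  0.6] yaw -2.525 pos [510.4 -76.8 127.6] j6 -1.12
```

{"method": "apply_moves", "body": {
  "plan": [0,-0.04,0,0,0,0.1,0,0,0,0,0,0.1,0,0,0.05,0,0,0.1,0,0,0,0,0,0,0,0,0,0,0,0]
}}

```text
time_s: 15.1
position: [510.7, -77.2, 127.2]
tool_rot: [[-0.95, -0.313, 0.001], [-0.313, 0.95, -0.0], [-0.001, -0.001, -1.0]]
wrist_force: [2.9, -3.9, 2.6]
width: 15.0
gripper_force: 60.1
```

```bash
python3 mz.py; python3 st.py
```

```text
15.1 Mz [-1.001 -0.984  0.087] F [ 2.9 -3.9  2.6] yaw -2.824 pos [510.7 -77.2 127.2] j6 -1.418
15.35 [510.66 -77.22 127.06] j [ 1.650e-01  3.290e-01 -4.220e-01  1.000e-03 -8.190e-01 -1.421e+00] F [ 3.41 -3.45  2.93] M [-1.141 -1.009  0.144] 14.810819111382742 60.12442767620087
[[-0.9507, -0.3101, 0.0009], [-0.3101, 0.9507, -0.0003], [-0.0008, -0.0006, -1.0]]
```

{"method": "apply_moves", "body": {
  "plan": [0,0,0,0,0,-0.09,0,0,0,0,0,-0.09,0,0,-0.5,0,0,0,0,0,-1,0,0,0,0,0,-1.5,0,0,0,0,0,-2,0,0,0,0,0,0,0,0,0]
}}

```text
time_s: 16.1
position: [510.2, -76.7, 178.5]
tool_rot: [[-0.881, -0.473, 0.001], [-0.473, 0.881, 0.001], [-0.002, 0.0, -1.0]]
wrist_force: [-0.1, -0.1, -2.2]
width: 15.2
gripper_force: 59.7
```

{"method": "apply_moves", "body": {
  "plan": [-2.5,0,0,0,0,0,-2.5,0,0,0,0,0,0,0,0,0,0,0,0,0,0,0,0,0]
}}

```text
time_s: 16.5
position: [552.7, -53.0, 174.9]
tool_rot: [[-0.881, -0.473, -0.005], [-0.473, 0.881, 0.0], [0.004, 0.003, -1.0]]
wrist_force: [-0.2, 0.0, -0.6]
width: 15.7
gripper_force: 59.7
```

```bash
python3 look.py r4;python3 mz.py; python3 - <<'E'
from h import *
import pickle
w=pickle.load(open("r4.pkl","rb"))
m=max(blobs(w,"orange")[1],key=lambda t:t[0])[2];print(cv2.minAreaRect(np.argwhere(m)[:,::-1].astype(np.float32)))
W=np.array(w["hand_eye"]);c=dict(w);c["R"]=W[:3,:3];c["o"]=W[:3,3]
cv2.imwrite("pics/r4b.png",cv2.resize(w["frame"][...,::-1],(800,600),interpolation=cv2.INTER_CUBIC))
E
```

```text
red collar [508.3 -78.6] [48.7 49.5]
 square c [508.4 -78.7] [20.  20.2] yaw mod90 32.386093
orange rows 198 322
socket first row 114 [64.4 -0.  71. ] [64.9  0.  44. ]
16.55 Mz [-0.064  0.028 -0.003] F [-0.2  1.  -1.3] yaw -2.649 pos [552.6 -53.3 175.2] j6 -1.273
((254.5, 260.0), (124.0, 39.0), 90.0)
```

View pics/r4b.png

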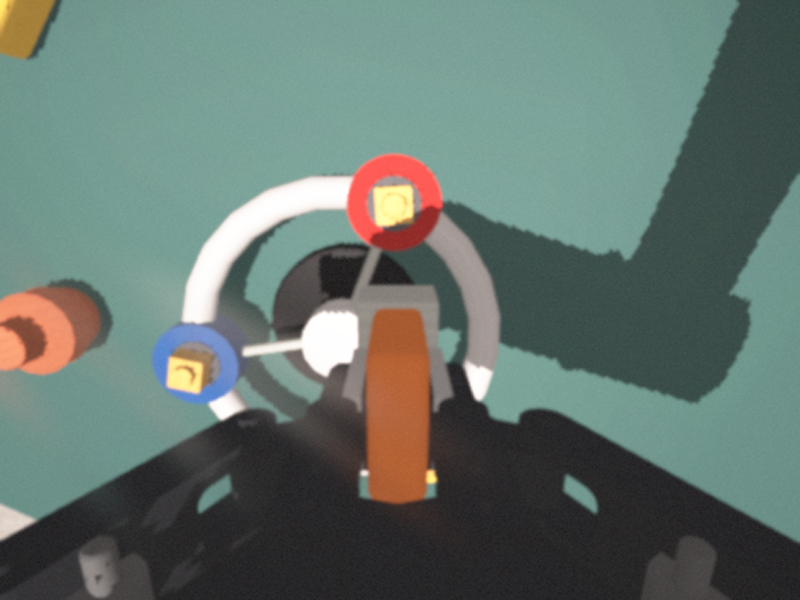

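The view shows the red nipple at (393,203), now turned 106° from where it started (1.85 rad). That fits about 0.25 rad of slack plus about 1.6 rad past the bite. Blue (187,370) is untouched. Next I'll unwind the wrist and look at yellow.

{"method": "apply_moves", "body": {
  "plan": [0,0,0,0,0,-0.147,0,0,0,0,0,-0.147,0,0,0,0,0,-0.147,0,0,0,0,0,-0.147,0,0,0,0,0,-0.147,0,0,0,0,0,-0.147,0,0,0,0,0,-0.147,0,0,0,0,0,-0.147]
}}

```text
time_s: 17.35
position: [552.7, -53.7, 176.1]
tool_rot: [[0.104, -0.995, -0.002], [-0.995, -0.104, 0.0], [-0.0, 0.002, -1.0]]
wrist_force: [0.1, 0.1, -1.4]
width: 15.3
gripper_force: 59.6
```

{"method": "apply_moves", "body": {
  "plan": [0,0,0,0,0,-0.147,0,0,0,0,0,-0.147,0,0,0,0,0,-0.147,0,0,0,0,0,-0.147,0,0,0,0,0,-0.147,0,0,0,0,0,-0.147,0,0,0,0,0,-0.147,0,0,0,0,0,-0.147]
}}

```text
time_s: 18.15
position: [552.7, -53.8, 176.1]
tool_rot: [[0.958, -0.287, -0.002], [-0.287, -0.958, 0.0], [-0.002, 0.0, -1.0]]
wrist_force: [0.7, 0.3, -1.5]
width: 15.4
gripper_force: 59.6
```

{"method": "apply_moves", "body": {
  "plan": [0,0,0,0,0,-0.147,0,0,0,0,0,-0.147,0,0,0,0,0,-0.147,0,0,0,0,0,-0.147,2.0,-2.0,0,0,0,0,2.0,-2.0,0,0,0,0,0,0,0,0,0,0,0,0,0,0,0,0]
}}

```text
time_s: 18.95
position: [579.9, -3.5, 176.0]
tool_rot: [[0.958, 0.288, -0.002], [0.288, -0.958, -0.0], [-0.002, -0.001, -1.0]]
wrist_force: [-0.4, 0.6, -0.8]
width: 15.0
gripper_force: 59.5
```

```bash
cat > yl.py <<'E'
import sys,pickle
from nip import *
s=robot.get_state()
w=grab("wrist","pics/%s.png"%sys.argv[1]);pickle.dump(w,open(sys.argv[1]+".pkl","wb"))
R=s["tool_rot"];print("pos",s["position"].round(2),"yaw",np.arctan2(R[1,0],R[0,0]).round(4),"j6",s["joints"][5])
hs=w["hsv"]
g=proj(w,[632,12,57]);print("pred px",g.round())
nip(w,"yellow")
r,c=int(g[1]),int(g[0])
cv2.imwrite("pics/%sc.png"%sys.argv[1],cv2.resize(w["frame"][max(r-50,0):r+50,c-60:c+60,::-1],(720,600),interpolation=cv2.INTER_CUBIC))
print(max(r-50,0),c-60)
E
python3 yl.py y1
```

```text
pos [579.87  -3.53 175.96] yaw 0.2922 j6 1.5905802477900175
pred px [254. 122.]
 yellow collar [ 516.  -286.7] [13.8 50.6]
72 193
```

View pics/y1c.png

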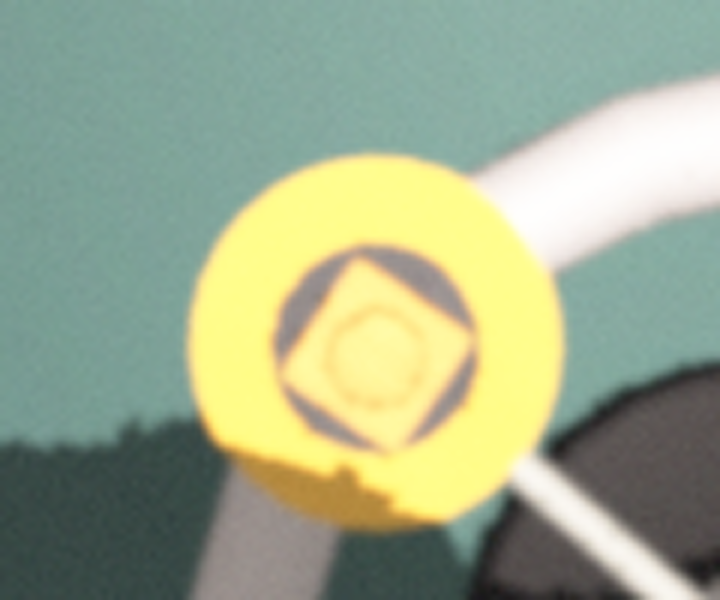

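The crop shows the yellow collar centred at (377,342). Its square's corners are at (357,256), (474,342), (392,452) and (283,372).

```bash
python3 - <<'E'
import pickle
from h import *
w=pickle.load(open("y1.pkl","rb"))
f=lambda x,y:(193+(x-2.5)/6,72+(y-2.5)/6)
print(plane(w,f(377,342),57).round(1), plane(w,f(188,342),57)-plane(w,f(566,342),57),plane(w,f(377,153),57)-plane(w,f(377,532),57))
c=[plane(w,f(*p),71)[:2] for p in((357,256),(474,342),(392,452),(283,372))]
print("centre",np.mean(c,0).round(1))
for i in range(4):
    d=c[(i+1)%4]-c[i];print(np.linalg.norm(d).round(1),(np.degrees(np.arctan2(d[1],d[0]))%90).round(1))
E
```

```text
[627.3   9.2  57. ] [-14.98114152  49.80221044   0.        ] [49.19182959 14.86717275  0.        ]
centre [626.5   9.1]
18.6 71.2
17.8 70.2
17.6 70.5
17.6 73.4
```

{"method": "apply_moves", "body": {
  "plan": [0,0,0,0,0,-0.136,0,0,0,0,0,-0.136,0,0,0,0,0,-0.136,0,0,0,0,0,-0.136,0,0,0,0,0,-0.136,0,0,0,0,0,-0.136,0,0,0,0,0,-0.136,0,0,0,0,0,0]
}}

```text
time_s: 19.8
position: [580.1, -4.5, 176.5]
tool_rot: [[0.322, 0.947, -0.001], [0.947, -0.322, -0.0], [-0.0, -0.001, -1.0]]
wrist_force: [0.3, 0.3, -0.5]
width: 15.4
gripper_force: 59.6
```

{"method": "apply_moves", "body": {
  "plan": [-1.1,2.0,0,0,0,0,-1.1,2.0,0,0,0,0,0,0,0,0,0,0,0,0,0,0,0,0]
}}

```text
time_s: 20.2
position: [611.2, -38.0, 176.2]
tool_rot: [[0.324, 0.946, -0.001], [0.946, -0.324, 0.0], [-0.0, -0.001, -1.0]]
wrist_force: [0.8, 0.2, -1.3]
width: 15.1
gripper_force: 59.6
```

```bash
python3 yl.py y2; python3 - <<'E'
import pickle
from h import *
w=pickle.load(open("y2.pkl","rb"));g=proj(w,[627,9.2,57])
h=w["hsv"];m=cv2.inRange(h,(19,90,90),(32,255,255))
k,l,st,ce=cv2.connectedComponentsWithStats(m)
i=min(range(1,k),key=lambda i:np.linalg.norm(ce[i]-g)+(1e3 if st[i,4]<300 else 0))
q=max(cv2.findContours((l==i).astype(np.uint8),cv2.RETR_EXTERNAL,cv2.CHAIN_APPROX_NONE)[0],key=cv2.contourArea)[:,0]
G=np.array([plane(w,p,57)[:2] for p in q],np.float32);print(st[i],cv2.fitEllipse(G))
E
python3 st.py
```

```text
pos [611.24 -37.96 176.16] yaw 1.2404 j6 2.609665670268377
pred px [259. 123.]
73 199
[ 225   97   60   63 2014] ((626.4803466796875, 9.249125480651855), (48.63325119018555, 50.8092041015625), 153.17031860351562)
20.5 [611.32 -37.05 176.61] j [ 0.204  0.421 -0.124 -0.    -1.026  2.611] F [-0.28  0.43 -1.32] M [-0.004 -0.009  0.003] 15.25621590710532 59.62974429130554
[[0.3206, 0.9472, 0.0], [0.9472, -0.3206, 0.0], [0.0, 0.0, -1.0]]
```

{"method": "apply_moves", "body": {
  "plan": [2.5,-0.06,0,0,0,0,2.45,-0.06,0,0,0,0,0,0,1.6,0,0,0,0,0,1.1,0,0,0,0,0,0.6,0,0,0,0,0,0,0,0,0]
}}

```text
time_s: 21.15
position: [626.0, 9.6, 142.5]
tool_rot: [[0.321, 0.947, -0.002], [0.947, -0.321, -0.001], [-0.001, -0.002, -1.0]]
wrist_force: [-0.5, 0.6, -1.5]
width: 15.4
gripper_force: 59.6
```

{"method": "apply_moves", "body": {
  "plan": [0,0,0.3,0,0,0,0,0,0,0,0,0]
}}

```text
time_s: 21.35
position: [626.7, 9.8, 140.7]
tool_rot: [[0.321, 0.947, 0.0], [0.947, -0.321, 0.0], [0.0, 0.0, -1.0]]
wrist_force: [-0.1, -0.3, -1.2]
width: 15.3
gripper_force: 59.6
```

{"method": "apply_moves", "body": {
  "plan": [0,0,0.2,0,0,0,0,0,0,0,0,0]
}}

```text
time_s: 21.55
position: [626.6, 9.9, 138.6]
tool_rot: [[0.321, 0.947, 0.0], [0.947, -0.321, 0.0], [0.0, -0.0, -1.0]]
wrist_force: [-0.3, -0.1, -1.7]
width: 15.4
gripper_force: 59.6
```

{"method": "apply_moves", "body": {
  "plan": [0,0,0.2,0,0,0,0,0,0,0,0,0]
}}

```text
time_s: 21.75
position: [626.5, 10.0, 136.4]
tool_rot: [[0.321, 0.947, -0.0], [0.947, -0.321, -0.0], [-0.0, -0.0, -1.0]]
wrist_force: [0.1, -0.0, -2.0]
width: 15.5
gripper_force: 59.6
```

{"method": "apply_moves", "body": {
  "plan": [0,0,0.3,0,0,0,0,0,0,0,0,0]
}}

```text
time_s: 21.95
position: [626.4, 10.0, 133.1]
tool_rot: [[0.321, 0.947, -0.001], [0.947, -0.321, -0.0], [-0.0, -0.001, -1.0]]
wrist_force: [-0.0, -0.9, -1.7]
width: 15.5
gripper_force: 59.6
```

{"method": "apply_moves", "body": {
  "plan": [0,0,0.3,0,0,0,0,0,0,0,0,0]
}}

```text
time_s: 22.15
position: [626.4, 10.0, 130.1]
tool_rot: [[0.321, 0.947, -0.001], [0.947, -0.321, -0.0], [-0.0, -0.001, -1.0]]
wrist_force: [-0.1, -0.3, -1.4]
width: 15.5
gripper_force: 59.6
```

{"method": "apply_moves", "body": {
  "plan": [0,0,0.2,0,0,0,0,0,0,0,0,0]
}}

```text
time_s: 22.35
position: [626.6, 10.0, 128.3]
tool_rot: [[0.321, 0.947, -0.0], [0.947, -0.321, -0.0], [-0.0, -0.0, -1.0]]
wrist_force: [-0.3, -0.5, -2.4]
width: 15.2
gripper_force: 59.6
```

{"method": "apply_moves", "body": {
  "plan": [0,0,0.1,0,0,0,0,0,0,0,0,0]
}}

```text
time_s: 22.55
position: [626.6, 10.0, 127.6]
tool_rot: [[0.321, 0.947, -0.0], [0.947, -0.321, -0.0], [-0.0, -0.0, -1.0]]
wrist_force: [-0.2, -1.9, -1.4]
width: 15.4
gripper_force: 59.8
```

Nearly home with no load on it. I'll turn clockwise in steps, watching Mz.

{"method": "apply_moves", "body": {
  "plan": [0,0,0,0,0,0.1,0,0,0,0,0,0.1,0,0,0,0,0,0]
}}

```text
time_s: 22.85
position: [626.7, 9.7, 127.6]
tool_rot: [[0.502, 0.865, -0.0], [0.865, -0.502, -0.0], [-0.0, 0.0, -1.0]]
wrist_force: [0.1, -2.1, -0.2]
width: 15.4
gripper_force: 59.6
```

```bash
python3 mz.py
```

```text
22.85 Mz [-0.828  0.021  0.086] F [ 0.1 -2.1 -0.2] yaw 1.044 pos [626.7   9.7 127.6] j6 2.341
```

{"method": "apply_moves", "body": {
  "plan": [0,0,0,0,0,0.1,0,0,0,0,0,0]
}}

```text
time_s: 23.05
position: [626.6, 9.8, 127.6]
tool_rot: [[0.585, 0.811, -0.0], [0.811, -0.585, -0.0], [-0.0, 0.0, -1.0]]
wrist_force: [0.8, -2.9, -0.8]
width: 15.4
gripper_force: 59.6
```

```bash
python3 mz.py
```

```text
23.05 Mz [-0.89  -0.035  0.064] F [ 0.8 -2.9 -0.8] yaw 0.946 pos [626.6   9.8 127.6] j6 2.243
```

{"method": "apply_moves", "body": {
  "plan": [0,0,0,0,0,0.1,0,0,0,0,0,0]
}}

```text
time_s: 23.25
position: [626.6, 10.0, 127.6]
tool_rot: [[0.662, 0.749, -0.0], [0.749, -0.662, -0.0], [-0.0, -0.0, -1.0]]
wrist_force: [-0.1, -1.9, -0.2]
width: 15.2
gripper_force: 59.6
```

```bash
python3 mz.py
```

```text
23.25 Mz [-0.814  0.097  0.113] F [-0.1 -1.9 -0.2] yaw 0.847 pos [626.6  10.  127.6] j6 2.144
```

{"method": "apply_moves", "body": {
  "plan": [0,0,0,0,0,0.1,0,0,0,0,0,0]
}}

```text
time_s: 23.45
position: [626.6, 10.1, 127.6]
tool_rot: [[0.733, 0.68, -0.0], [0.68, -0.733, 0.0], [-0.0, -0.0, -1.0]]
wrist_force: [-0.7, -1.6, -0.9]
width: 15.5
gripper_force: 59.6
```

```bash
python3 mz.py
```

```text
23.45 Mz [-0.721  0.18  -0.014] F [-0.7 -1.6 -0.9] yaw 0.748 pos [626.6  10.1 127.6] j6 2.045
```

{"method": "apply_moves", "body": {
  "plan": [0,0,0,0,0,0.1,0,0,0,0,0,0]
}}

```text
time_s: 23.65
position: [626.5, 9.8, 127.6]
tool_rot: [[0.797, 0.604, -0.0], [0.604, -0.797, -0.0], [-0.001, 0.0, -1.0]]
wrist_force: [-0.2, -2.7, -1.5]
width: 15.4
gripper_force: 59.7
```

```bash
python3 mz.py
```

```text
23.65 Mz [-1.065  0.173 -0.019] F [-0.2 -2.7 -1.5] yaw 0.648 pos [626.5   9.8 127.6] j6 1.945
```

{"method": "apply_moves", "body": {
  "plan": [0,0,0,0,0,0.1,0,0,0,0,0,0]
}}

```text
time_s: 23.85
position: [626.4, 9.5, 127.6]
tool_rot: [[0.853, 0.522, -0.001], [0.522, -0.853, -0.001], [-0.001, 0.0, -1.0]]
wrist_force: [-0.8, -4.8, -0.9]
width: 15.5
gripper_force: 59.7
```

```bash
python3 mz.py
```

```text
23.85 Mz [-1.714  0.178  0.098] F [-0.8 -4.8 -0.9] yaw 0.549 pos [626.4   9.5 127.6] j6 1.846
```

{"method": "apply_moves", "body": {
  "plan": [0,0,0,0,0,0.1,0,0,0,0,0,0]
}}

```text
time_s: 24.05
position: [626.4, 9.5, 127.6]
tool_rot: [[0.901, 0.434, -0.001], [0.434, -0.901, -0.001], [-0.001, 0.0, -1.0]]
wrist_force: [-1.1, -5.2, -0.6]
width: 15.2
gripper_force: 59.7
```

```bash
python3 mz.py
```

```text
24.05 Mz [-1.75   0.227  0.111] F [-1.1 -5.2 -0.6] yaw 0.449 pos [626.4   9.5 127.6] j6 1.746
```

{"method": "apply_moves", "body": {
  "plan": [-0.04,0.09,0,0,0,0,0,0,0,0,0,0]
}}

```text
time_s: 24.25
position: [626.4, 9.3, 127.6]
tool_rot: [[0.902, 0.433, -0.001], [0.433, -0.902, 0.0], [-0.0, -0.001, -1.0]]
wrist_force: [-1.6, -3.1, 0.7]
width: 15.5
gripper_force: 59.8
```

```bash
python3 st.py
```

```text
24.5 [626.42   9.26 127.6 ] j [ 0.273  0.491 -0.144 -0.    -0.936  1.744] F [-1.52 -2.36  0.37] M [-0.873  0.66   0.201] 15.24042274284371 59.86644208431244
[[0.9024, 0.4308, -0.0006], [0.4308, -0.9024, 0.0], [-0.0005, -0.0003, -1.0]]
```

{"method": "apply_moves", "body": {
  "plan": [0,0,0,0,0,0.1,0,0,0,0,0,0.1]
}}

```text
time_s: 24.75
position: [626.4, 9.5, 127.6]
tool_rot: [[0.971, 0.239, -0.001], [0.239, -0.971, 0.0], [-0.001, -0.001, -1.0]]
wrist_force: [-2.8, -1.1, 1.1]
width: 15.3
gripper_force: 60.0
```

```bash
python3 st.py
```

```text
25.0 [626.37   9.42 127.61] j [ 2.730e-01  4.910e-01 -1.440e-01 -1.000e-03 -9.360e-01  1.544e+00] F [-2.91 -1.18  1.25] M [-0.357  1.075  0.138] 15.188340135400507 60.02830445766449
[[0.9699, 0.2434, -0.0006], [0.2434, -0.9699, 0.0004], [-0.0005, -0.0005, -1.0]]
```

{"method": "apply_moves", "body": {
  "plan": [-0.05,0,0,0,0,0.1,0,0,0,0,0,0.1,0,0,0,0,0,0.1,0,0,0,0,0,0.1,0,0,0,0,0,0.1,0,0,0,0,0,0]
}}

```text
time_s: 25.65
position: [626.2, 9.8, 127.6]
tool_rot: [[0.968, -0.252, 0.0], [-0.252, -0.968, 0.001], [0.0, -0.001, -1.0]]
wrist_force: [-3.0, 2.4, 2.0]
width: 15.4
gripper_force: 60.0
```

```bash
python3 mz.py
```

```text
25.65 Mz [0.658 1.169 0.114] F [-3.   2.4  2. ] yaw -0.255 pos [626.2   9.8 127.6] j6 1.044
```

{"method": "apply_moves", "body": {
  "plan": [-0.08,-0.04,0,0,0,0.1,0,0,0,0,0,0.1,0,0,0,0,0,0.1,0,0,0,0,0,0.1,0,0,0,0,0,0.1,0,0,0,0,0,0]
}}

```text
time_s: 26.25
position: [626.3, 10.5, 127.6]
tool_rot: [[0.73, -0.684, 0.002], [-0.684, -0.73, 0.001], [0.001, -0.003, -1.0]]
wrist_force: [-1.7, 2.5, 1.3]
width: 15.3
gripper_force: 59.8
```

```bash
python3 mz.py
```

```text
26.25 Mz [0.942 0.499 0.11 ] F [-1.7  2.5  1.3] yaw -0.753 pos [626.3  10.5 127.6] j6 0.544
```

{"method": "apply_moves", "body": {
  "plan": [-0.05,-0.05,0,0,0,0.1,0,0,0,0,0,0.1,0,0,0,0,0,0.1,0,0,0,0,0,0.1,0,0,0,0,0,0.1,0,0,0,0,0,0.1,0,0,0,0,0,0]
}}

```text
time_s: 26.95
position: [626.8, 11.0, 127.7]
tool_rot: [[0.217, -0.976, 0.003], [-0.976, -0.217, 0.001], [-0.001, -0.004, -1.0]]
wrist_force: [0.2, 2.9, -3.1]
width: 15.2
gripper_force: 59.5
```

```bash
python3 mz.py
```

```text
26.95 Mz [ 0.82  -0.217  0.14 ] F [ 0.2  2.9 -3.1] yaw -1.352 pos [626.8  11.  127.7] j6 -0.056
```

{"method": "apply_moves", "body": {
  "plan": [-0.03,-0.05,0.04,0,0,0.1,0,0,0,0,0,0.1,0,0,0,0,0,0.1,0,0,0,0,0,0.1,0,0,0,0,0,0.1,0,0,0,0,0,0.1,0,0,0,0,0,0]
}}

```text
time_s: 27.65
position: [627.6, 11.1, 127.7]
tool_rot: [[-0.371, -0.928, 0.004], [-0.928, 0.371, 0.001], [-0.002, -0.004, -1.0]]
wrist_force: [2.2, 1.8, -1.3]
width: 15.3
gripper_force: 59.6
```

```bash
python3 mz.py
```

```text
27.65 Mz [ 0.619 -0.703  0.151] F [ 2.2  1.8 -1.3] yaw -1.951 pos [627.6  11.1 127.7] j6 -0.656
```

{"method": "apply_moves", "body": {
  "plan": [-0.02,-0.06,0.02,0,0,0.1,0,0,0,0,0,0.1,0,0,0,0,0,0.1,0,0,0,0,0,0.1,0,0,0,0,0,0.1,0,0,0,0,0,0.07,0,0,0,0,0,0,0,0,0,0,0,0]
}}

```text
time_s: 28.45
position: [628.2, 10.7, 127.7]
tool_rot: [[-0.814, -0.581, 0.004], [-0.581, 0.814, 0.0], [-0.004, -0.002, -1.0]]
wrist_force: [4.3, 0.9, -1.8]
width: 15.3
gripper_force: 59.6
```

```bash
python3 st.py
```

```text
28.7 [628.18  10.75 127.68] j [ 2.750e-01  4.920e-01 -1.430e-01  1.000e-03 -9.320e-01 -1.228e+00] F [ 4.97  0.4  -1.71] M [ 0.137 -1.64   0.195] 15.153125281588247 59.57814931869507
[[-0.8151, -0.5793, 0.004], [-0.5793, 0.8151, 0.0003], [-0.0034, -0.0021, -1.0]]
```

{"method": "apply_moves", "body": {
  "plan": [-0.06,-0.04,0,0,0,-0.09,0,0,0,0,0,-0.08,0,0,0.06,0,0,0,0,0,0,0,0,0]
}}

```text
time_s: 29.15
position: [627.3, 10.8, 127.0]
tool_rot: [[-0.707, -0.707, 0.0], [-0.707, 0.707, 0.0], [-0.0, -0.0, -1.0]]
wrist_force: [1.1, 1.3, 2.3]
width: 15.4
gripper_force: 60.3
```

```bash
python3 st.py
```

```text
29.4 [627.25  10.76 126.86] j [ 0.275  0.493 -0.143 -0.    -0.934 -1.06 ] F [1.34 1.91 3.32] M [ 0.616 -0.285  0.043] 15.544715976814729 60.38260817527771
[[-0.7071, -0.7072, 0.0001], [-0.7072, 0.7071, 0.0001], [-0.0002, -0.0, -1.0]]
```

Seated on the collar with about 5 N and the torque relieved. I'll release.

{"method": "apply_moves", "body": {
  "plan": [0,0,0,0,0,0,0,0,0,0,0,0,0,0,0,0,0,0,0,0,0,0,0,0,0,0,0,0,0,0],
  "claw": 0.5
}}

```text
time_s: 29.95
position: [627.0, 10.4, 126.0]
tool_rot: [[-0.707, -0.707, -0.001], [-0.707, 0.707, -0.0], [0.001, 0.001, -1.0]]
wrist_force: [0.8, -0.4, 0.3]
width: 42.5
gripper_force: 0.0
```

{"method": "apply_moves", "body": {
  "plan": [0,0,-0.5,0,0,0,0,0,-2,0,0,0,0,0,-4,0,0,0,0,0,-4,0,0,0,-3,0,0,0,0,0,0,0,0,0,0,0,0,0,0,0,0,0]
}}

```text
time_s: 30.65
position: [648.2, 32.2, 231.0]
tool_rot: [[-0.707, -0.708, -0.001], [-0.708, 0.707, 0.0], [0.001, 0.001, -1.0]]
wrist_force: [0.0, -0.9, -0.8]
width: 42.7
gripper_force: 0.0
```

```bash
python3 - <<'E'
from h import *
import pickle
w=grab("wrist");a=grab("side");b=grab("top");s=robot.get_state()
print(s["time_s"],s["position"],s["wrist_force"])
cs=[]
for c,n in((w,"w"),(a,"s"),(b,"t")):
    bl=[(x,y,m) for x,y,m in blobs(c,"orange")[1] if np.linalg.norm(plane(c,y,130)[:2]-[627,10])<40]
    for x,y,m in bl: print(n,x,y.round(1),plane(c,y,140).round(1))
    if bl: cs.append((c,bl[0][1]))
print([ (tri(*cs[i],*cs[j])) for i,j in((0,1),(0,2),(1,2)) if j<len(cs)])
im=[cv2.resize(w["frame"][...,::-1],(400,300))]
u=proj(a,[627,10,90]).astype(int);v=a["frame"][u[1]-45:u[1]+45,u[0]-60:u[0]+60,::-1]
im.append(cv2.resize(v,(400,300),interpolation=cv2.INTER_CUBIC))
cv2.imwrite("pics/end.png",np.hstack(im))
E
```

```text
30.8 [647.79558476  31.44041508 230.72893037] [-0.54431849  0.12290723  0.11409065]
w 937 [254.2 162.3] [627.6  12.3 140. ]
s 196 [223.6 159.4] [620.4  20.5 140. ]
t 108 [260.1 152.5] [626.5  10.8 140. ]
[(array([626.44404845,  12.64065366, 131.75926223]), [np.float64(2.2816786785570584), np.float64(2.2816786785570984)]), (array([626.74609542,  11.42014553, 141.5704916 ]), [np.float64(0.9075683638902685), np.float64(0.9075683638903518)]), (array([627.18125522,  10.25486234, 129.76897815]), [np.float64(2.027182933824465), np.float64(2.027182933824592)])]
```

View pics/end.png

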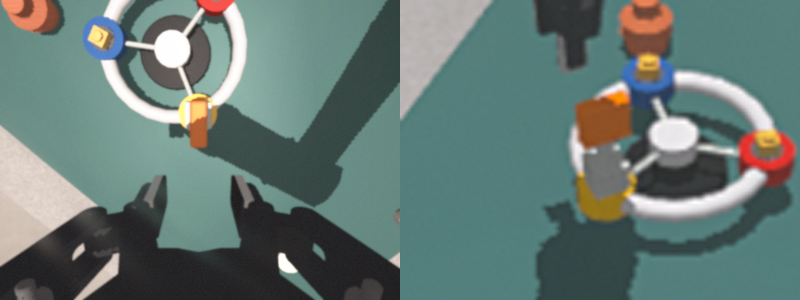

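The wrist view (left) and side crop (right) show the key upright on the yellow collar, at about (197,120) left and (605,150) right. The handle is at z≈130 and centred near (627,10.5), and the gripper is clear. I'll hand it in.

```bash
python3 -c "
from cell import robot
print(robot.job_done())"
```

```text
the job is handed in; nothing more can be done
None
```

I handed the job in with no verdict returned: by my estimates red is about 1.6 rad and yellow about 3.1 rad past the bite (bite points judged from a noisy torque reading), blue was left alone, and the key stands released on the yellow nipple.

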